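Turn the notched plate about the jig's peg until the spring plunger snaps in

TASK

Fix the flat wooden mobile plate in the drilling jig by pushing it: first slide it over the board, still standing askew, until its long notch is fully home on the steel peg, then turn it about the peg by pushing near the corner diagonally opposite the notch until it comes to the stop block and the spring plunger has snapped fully into the small notch in its end. Feel your way: never press on the plate with more than 18 N, keep it flat on the board, and leave the other things where they are.

Things in the scene. Friction and masses are not known exactly. Their poses are not given: they have to be found in the camera images.
- jig: Fixed plywood board, 270 (its x) x 360 (its y) x 15 mm; origin at the centre of its underside. It carries the steel peg and an aluminium foot with the stop block and spring plunger. The finished plate lies with its long edges along the board's y (within 0.16 rad), its axes pointing as the board's.
- stop_nominal (a point): Point on the board where the stop block's face (14 mm high, 24 mm long, along the board's y, facing -x) nominally stands; 24.3 mm in +x and 119 mm in +y from the peg, 6 mm above the board. The foot with block and plunger was set by hand and really stands up to 14 mm either way of this along the board's x: not measured, must be felt.
- peg (a point): Axis of the fixed steel peg, 11 mm in diameter, standing 22 mm above the board top; point 6 mm above the board top (half the plate's thickness). Axes as the board's.
- notch (a point): In the flat loose plate: where the peg's axis is when the notch is fully home, half-way up (6 mm); axes: the plate's. The long notch, 14 mm wide, open at the plate's -y end with a rounded wider mouth, runs 26 mm in along y. The plate reaches from x -71 to +24 and y -20.5 to +129.5 mm about this point. It starts turned 0.85 to 1.05 rad counter-clockwise from its finished direction.
- plate_mid (a point): Middle of the flat hardwood plate, 95 (its x) x 150 (its y) x 12 mm, about 0.16 kg, half-way up; at x -23.5, y +54.5 mm from the notch point. It lies on the board and is too wide to grasp: push it. Its +y end has a notch 13 mm wide, 8 deep (20 mm in -x of the long notch's line) and a chamfer 18 x 8 mm on the +x corner.
- push_corner (a point): The plate's -x, +y corner, diagonally opposite the long notch, half-way up. Pushing the -x long edge 20 to 40 mm short of this corner towards the board's +x turns the plate clockwise about the peg; dragging it towards its +y would slide the notch off the peg.
- plunger (a joint): Travel (m) of the spring plunger, 0 out, 0.010 pushed back along the board's +y. A 7 mm wide, 14 mm high steel nose whose tip stands 124.5 mm in +y, nominally 20 mm in -x of the peg. From about 0.35 rad before the end the plate's chamfered corner, then its end edge, hold it back 2 to 6 mm (about 3 to 10 N of push); it snaps to 0 into the end notch up to 5 mm before the stop.
- cup: Small white cup, 64 mm wide, 60 mm high, on the board; origin at its foot. Leave alone.
- offcut: Wood offcut 30 x 60 x 18 mm on the board; origin at its underside. Leave alone.
- dowel: Upright dowel, 22 mm diameter, 45 mm high, on the board; origin at its foot. Leave alone.
- mug: White mug, 84 mm wide, 95 mm high, on the table; origin at its foot. Leave alone.
- jar: Grey jar, 66 mm wide, 110 mm high, on the table; origin at its foot. Leave alone.
- driftwood: Forked driftwood stick 290 mm long, 28 mm thick, on the table; origin at mid-length underneath. Leave alone.
- tape: Cardboard ring 90 mm wide, 22 mm high, on the table; origin underneath. Leave alone.
Not all that is in view belongs to the job. There is more than one size of the part that bears notch; the job needs the smaller.

How it is judged (in metres and radians):
On the way:
1. the notch is home on the peg while the plate still stands askew (horizontal distance between notch and peg below 0.005 m and angle between the y axis of notch and the y axis of jig, either way round above 0.3 rad), for 0.2 s.
At the end, for the whole second after the job is handed in: The plate lies flat and at rest on the board, its long notch on the peg (within 6 mm), its long edges along the board's y (within 0.16 rad), and the plunger has snapped into the notch in its end (less than 1.5 mm of travel) (horizontal distance between notch and peg below 0.006 m and angle between the y axis of notch and the y axis of jig, either way round below 0.16 rad and value of joint plunger below 0.0015 m and z of notch in the frame of jig below 0.023 m and angle between notch's own z axis and vertical below 0.05 rad and linear speed of plate below 0.01 m/s); the robot touches nothing.
It fails at once if the fingers press on the plate with more than 18 N (contact force between the fingers and plate above 18 N).
It fails at once if the plate is lifted or tipped off the board (angle between notch's own z axis and vertical above 0.15 rad or z of notch in the frame of jig above 0.035 m).
It fails at once if a bystander is moved more than 15 mm (distance of any of cup, offcut, dowel, mug, jar, driftwood, tape from where it was at the start of the episode above 0.015 m).
It also fails if it takes over 72 s, if anything falls off the work surface, if the arm or the gripper's body presses on something with over 40 N, if the wrist force passes 120 N, or if a joint passes its speed limit or range.

ROBOT

A 6-joint arm with a two-finger parallel gripper is mounted at the origin on the work surface. World frame = base frame: x ahead of the robot, y to its left, z up, the work surface at z = 0. Lengths are in mm, angles in degrees, forces in N, time in s.
With the tool pointing down it reaches from about 350 to 850 mm from the base axis. Payload 8.1 kg.
Tool frame: the origin (TCP) lies midway between the tips of the shut fingers; the grasp point (between the pads) lies 19 mm behind it (r.grasp_offset is the distance from the TCP to the grasp point, in mm); z points along the fingers, x is the direction in which the jaws open and shut, and the axes are right-handed (so a half turn about z gives the same grasp; the last joint's range is limited). The gripper opens to 85 mm and grips with 20 to 120 N. Pads are 22 mm wide; open, the fingers measure 114 mm over their backs; the gripper's body (76 mm by 85 mm) begins 54 mm behind the grasp point. The pads swing forward as they close: fully open they stand 13 mm farther back than shut.
Start: joints at [-79.32, 7.471, 85.268, -0, 87.261, -4.893], TCP at [161.1, -577.972, 231.292] pointing down, gripper open.
Joint ranges: [-169.43, 169.43], [-51.17, 129.36], [1.28, 143.12], [-76.62, 256.62], [0, 156.53], [-152.29, 152.29]. Speed limits (degrees/s): [136.94, 136.94, 159.86, 180, 180, 180].

INTERFACE

Orientations are given as [roll, pitch, yaw] about the fixed x, y, z axes, in that order (R = Rz(yaw) Ry(pitch) Rx(roll)).
In Python, from bench import r, optics, hand_in gives the robot as it stands.
- The arm moves only by the shell command python3 -m pendant 'ROWS' [FORCE]. ROWS is JSON, a list of rows, each a list of 5 numbers: the opening, from 0 (shut) to 1 (fully open), then the shift along the tool's x, y, z in mm, then the turn about the tool's z in degrees. A call has 1 to 10 rows; each row shifts and turns the commanded pose from where the row before left it, along the tool's axes as they then stand; what a row does not reach is not made up. A row lasts 1/10 s, in which the tool goes at most 50 mm and 8.59 degrees, less where a joint would pass 70% of its speed; a pose out of reach is approached as far as the arm can. A call with a gripper value outside its range is refused whole. The fingers move at their own pace and stop on an object; FORCE is the grip in N (left out, the last holds). Time passes only in rows, so rows that do not move let the fingers close. It gives the time, the measured TCP pose, the force and the opening at its end, in the units of the state.
- r.sense(): the state, without advancing time (a new reading comes with each control period).
- optics.snapshot(name): name is "scene" or "top" or "wrist"; returns (picture, depth): 384x512x3 uint8, blue, green, red; 384x512 float32, mm along the optical axis (not along the pixel's ray), 0 where there is no reading.
- optics.camera_params(name): a dict with "camera_matrix" (3x3 intrinsics, pixels), "eye" and "orientation" of the camera in the world. Camera axes: x right, y down, z forward; pixel columns grow to the right and rows downward; lengths in mm; the calibration is good to about 2 mm. A picture is of the moment at which its call begins: read the wrist's pose just before it. camera_params takes no time and is no camera call; for the wrist camera it gives the pose at the moment of the call.
- hand_in(): hands the job in, once; it reports no verdict.
Trained networks look in the newest picture that a camera, given by its name, has taken for a name from the list of things; names that differ only in an ending like _2 or _b are one class to them, and where a whole thing is asked for, a point or a joint stands for the part that bears it (a point fixed in the world has none). Each returns a list of dicts, best first, with "score" (0 to 1); they miss things now and then, are a little off and sometimes report something else, mostly with a low value. They report only what shows in the picture. A call takes as long as a camera call. They do not tell look-alikes from the thing itself.
- optics.search_frame(camera, query): "at" ([x, y, z] in mm, in world coordinates, good to about 4 mm: the middle of the surface that is visible of it).
The state is a dict: "time": time; "joint_pos": joint angles; "qd": joint speeds; "joint_efforts": joint torques, N m; "tool_pos": TCP position; "tcp_rot": TCP orientation; "ft_force": force on the tool from outside, world axes, zero at the start; "wrist_torque": the same for the moment, N m; "finger_gap": finger opening in mm.
Only numpy, scipy, OpenCV 4.12 (cv2) and the standard library are available. Lean on these libraries where they do the work, as an engineer would, in place of code of your own. Each camera call takes 0.05 s, during which the arm holds its last target. There are 200 camera calls.

## Working session

There is one attempt and no reset: what is moved stays moved. The work goes in short steps, Python scripts to look and compute and a shell command to move; the robot and the scene stay as the last step left them, time stands still between calls to the robot, and variables do not carry over. Pictures are saved under pics/ and viewed, about 8 in all and at most 12, crops included, and the job is handed in when it is done.

```bash
mkdir -p pics; ls; python3 - <<'E'
from bench import r, optics
import cv2,numpy as np
for c in ["top","scene"]:
    im,d=optics.snapshot(c); cv2.imwrite(f"pics/{c}0.png",im); np.savez(f"{c}0.npz",im=im,d=d)
    p=optics.camera_params(c); print(c,p)
    for q in ["jig","notch","cup","offcut","dowel","plunger","peg"]:
        try: print(q,[(np.round(x["at"]).tolist(),round(x["score"],2)) for x in optics.search_frame(c,q)][:4])
        except Exception as e: print(q,e)
s=r.sense(); print(s)
E
```

```text
pics
top {'camera_matrix': array([[484.02092847,   0.        , 263.81019816],
       [  0.        , 484.02092847, 193.46341671],
       [  0.        ,   0.        ,   1.        ]]), 'eye': array([2.58157461e+02, 8.09220846e-01, 1.39772297e+03]), 'orientation': array([-171.26977779,   -0.74405586,  -90.82053548])}
jig [([556.0, -32.0, 17.0], 0.84)]
notch [([217.0, 272.0, 17.0], 0.66), ([549.0, -73.0, 25.0], 0.64), ([557.0, -34.0, 12.0], 0.44)]
cup [([660.0, 105.0, 44.0], 0.96)]
offcut []
dowel [([550.0, -73.0, 25.0], 0.38)]
plunger []
peg [([656.0, -370.0, 107.0], 0.67), ([559.0, -38.0, 14.0], 0.58)]
scene {'camera_matrix': array([[381.69254928,   0.        , 255.02283621],
       [  0.        , 381.69254928, 189.14365249],
       [  0.        ,   0.        ,   1.        ]]), 'eye': array([ 899.76293808, -553.7450616 ,  821.77009176]), 'orientation': array([-138.15927108,   -0.48295889,   39.59558436])}
jig [([587.0, -76.0, 11.0], 0.68)]
notch [([560.0, -78.0, 30.0], 0.97), ([223.0, 260.0, 16.0], 0.74)]
cup [([651.0, 104.0, 54.0], 0.76)]
offcut [([649.0, 105.0, 55.0], 0.73), ([498.0, 116.0, 31.0], 0.63)]
dowel [([660.0, -215.0, 50.0], 0.46)]
plunger [([634.0, 25.0, 26.0], 0.63)]
peg [([590.0, -73.0, 14.0], 0.84)]
{'time': 0.8, 'joint_pos': array([-7.93208399e+01,  7.46877717e+00,  8.52669366e+01, -7.99335052e-04,
        8.72611479e+01, -4.89415162e+00]), 'qd': array([ 0.03007846, -0.10529606, -0.03946719, -0.01501554,  0.09657431,
       -0.00431869]), 'joint_efforts': array([ 2.95850077e-04, -5.69258308e+01, -5.00842881e+01, -1.45519743e-04,
        9.61447076e-04, -3.62052515e-05]), 'tool_pos': array([ 161.09107161, -577.98586966,  231.32543412]), 'tcp_rot': array([ 1.79998937e+02, -3.05878661e-03, -7.44266501e+01]), 'ft_force': array([ 0.64717418, -0.76366405,  0.2248371 ]), 'wrist_torque': array([-0.0381155 , -0.01399073, -0.01562102]), 'finger_gap': 85.37774256752526}
```

View pics/top0.png

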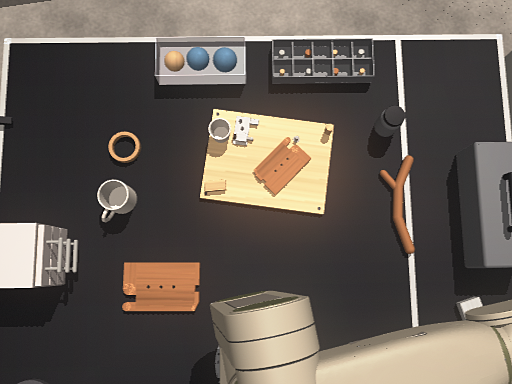

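View pics/scene0.png

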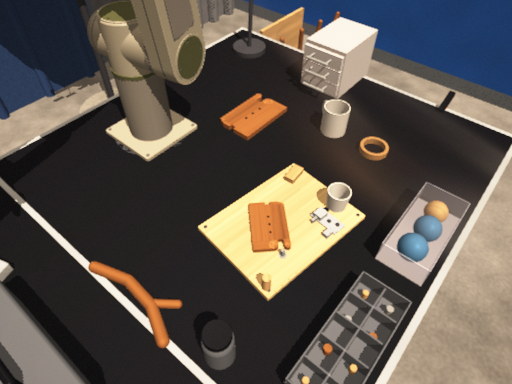

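The top view shows the board at about (267,160) px. The plate lies askew with its notch toward the peg at (296,139), the foot is at (243,130), and the cup, offcut and dowel stand at the corners. The larger look-alike is on the table at (160,287). I'll crop in close.

```bash
cat > h.py <<'E'
import numpy as np,cv2
from scipy.spatial.transform import Rotation as R
def cam(p):
    return np.array(p["camera_matrix"]),np.array(p["eye"]),R.from_euler("xyz",p["orientation"],degrees=True).as_matrix()
def ray(p,u,v,z):
    K,e,M=cam(p); d=M@np.linalg.inv(K)@np.array([u,v,1.]); return e+d*(z-e[2])/d[2]
def rectify(im,p,z,x0,x1,y0,y1,s):
    "orthophoto at height z; s px/mm; rows: x decreasing, cols: y decreasing"
    K,e,M=cam(p)
    W=int((y1-y0)*s);H=int((x1-x0)*s)
    c,rw=np.meshgrid(np.arange(W),np.arange(H))
    P=np.stack([x1-rw/s,y1-c/s,np.full(c.shape,float(z))],-1)
    q=(P-e)@M@K.T
    return cv2.remap(im,(q[...,0]/q[...,2]).astype(np.float32),(q[...,1]/q[...,2]).astype(np.float32),cv2.INTER_CUBIC)
E
python3 - <<'E'
from bench import optics
from h import *
im=np.load("top0.npz")["im"]
o=rectify(im,optics.camera_params("top"),27,420,720,-240,160,2)
cv2.imwrite("pics/o1.png",o)
E
```

```text
(no output)
```

View pics/o1.png

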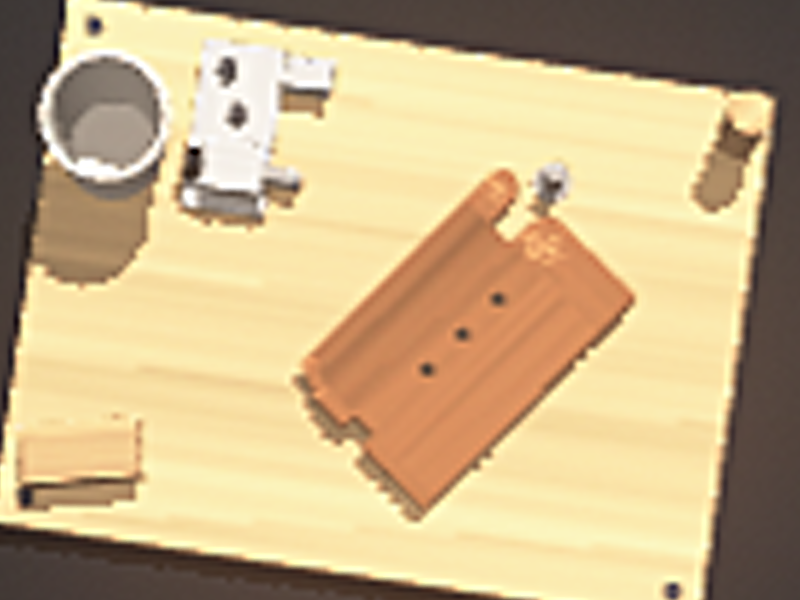

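```bash
python3 -m pendant '[[0,-25,-31,-6,0],[0,-25,-31,-6,0],[0,-25,-31,-6,0],[0,-25,-31,-6,0],[0,-25,-31,-6,0],[0,-25,-31,-6,0],[0,-25,-31,-6,0],[0,-25,-31,-6,0],[0,-25,-31,-6,0],[0,-25,-31,-6,0]]' 40
python3 -m pendant '[[0,-25,-31,-6,0],[0,-25,-31,-6,0],[0,-25,-31,-6,0],[0,-25,-31,-6,0],[0,-25,-31,-6,0],[0,-25,-31,-6,0],[0,0,0,0,-8],[0,0,0,0,-8],[0,0,0,0,-8],[0,0,0,0,-8]]'
python3 - <<'E'
from bench import r,optics
from h import *
p=optics.camera_params("wrist");s=r.sense();print(s["tool_pos"],s["tcp_rot"],s["joint_pos"]);print(p)
print(ray(p,256,192,27))
E
```

```text
time: 1.8
tool_pos: [393.3, -252.5, 291.8]
tcp_rot: [-180.0, -0.0, -74.4]
ft_force: [1.3, -0.4, 1.0]
finger_gap: -0.2
time: 2.8
tool_pos: [531.6, -59.3, 327.3]
tcp_rot: [-180.0, -0.0, -42.1]
ft_force: [0.4, 0.1, 0.2]
finger_gap: 0.1
[531.59475726 -59.26204805 327.31643718] [-1.79998965e+02 -2.19829209e-03 -4.20697855e+01] [-1.18537286e+01 -3.78604743e+00  8.68456995e+01 -2.13876392e-04
  9.69379277e+01  3.02160311e+01]
{'camera_matrix': array([[278.53505307,   0.        , 255.57326059],
       [  0.        , 278.53505307, 194.42044622],
       [  0.        ,   0.        ,   1.        ]]), 'eye': array([584.16679391,  -1.95134515, 469.20679971]), 'orientation': array([ 1.62284653e+02,  1.97923498e-02, -4.21106468e+01])}
[ 492.68982073 -103.98300266   27.        ]
```

```bash
python3 - <<'E'
from bench import r,optics
from h import *
p=optics.camera_params("wrist");im,d=optics.snapshot("wrist")
np.savez("w1.npz",im=im,d=d,K=p["camera_matrix"],e=p["eye"],o=p["orientation"])
o=rectify(im,p,27,440,710,-180,100,2.1)
cv2.imwrite("pics/w1.png",np.vstack([o]))
print(o.shape)
E
```

```text
(567, 588, 3)
```

View pics/w1.png

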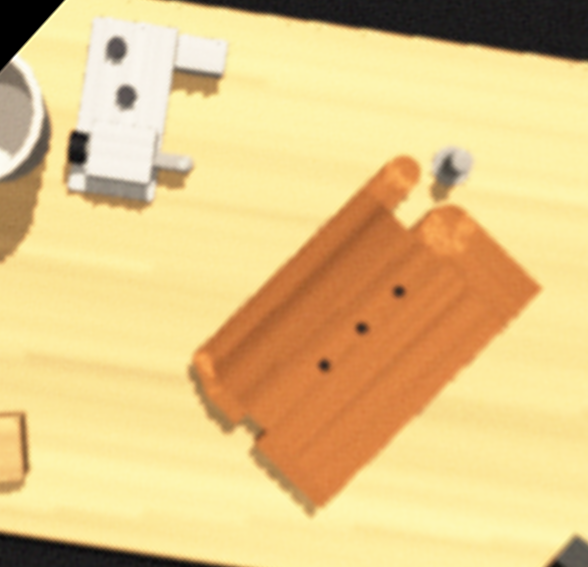

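The wrist orthophoto shows the plate with its -y end at upper right, the mouth near (420,200), the peg top at (456,163), the plunger nose tip at (188,163) and the stop block at (203,55).

```bash
cat >> h.py <<'E'
def plate(im,p,s=3,box=(440,710,-190,110)):
    "fit plate template (top outline z=27) -> notch x,y, yaw deg"
    x0,x1,y0,y1=box
    o=rectify(im,p,27,x0,x1,y0,y1,s); h=cv2.cvtColor(o,cv2.COLOR_BGR2HSV)
    m=((h[...,0]<14)&(h[...,1]>130)&(h[...,2]>60)).astype(np.uint8)
    n,l,st,c=cv2.connectedComponentsWithStats(m)
    k=1+np.argmax(st[1:,4]); m=(l==k).astype(np.uint8)
    from scipy.optimize import minimize
    T=np.array([[-71,-20.5],[-8,-20.5],[-7,0],[-7,5.5],[7,5.5],[7,0],[8,-20.5],[24,-20.5],[24,121.5],[6,129.5],[-13.5,129.5],[-13.5,121.5],[-26.5,121.5],[-26.5,129.5],[-71,129.5]],float)
    def mask(q):
        a=np.deg2rad(q[2]);P=T@np.array([[np.cos(a),np.sin(a)],[-np.sin(a),np.cos(a)]])+q[:2]
        px=np.stack([(y1-P[:,1])*s,(x1-P[:,0])*s],1)
        t=np.zeros(m.shape,np.uint8);cv2.fillPoly(t,[np.round(px*16).astype(np.int32)],1,shift=4);return t
    cost=lambda q:float(np.sum(mask(q)!=m))/s/s
    r_,cc=np.nonzero(m);cen=np.array([x1-r_.mean()/s,y1-cc.mean()/s]);best=None
    for a0 in range(-40,75,10):
        a=np.deg2rad(a0);q0=[*(cen-np.array([[np.cos(a),-np.sin(a)],[np.sin(a),np.cos(a)]])@[-23.5,54.5]),a0]
        f=minimize(cost,q0,method="Nelder-Mead",options=dict(initial_simplex=np.array(q0)+np.array([[0,0,0],[6,0,0],[0,6,0],[0,0,6]]),xatol=.02,fatol=.5))
        if best is None or f.fun<best.fun:best=f
    return best.x,best.fun,m.sum()/s/s
E
cat > m.py <<'E'
from bench import optics
from h import *
w=np.load("w1.npz");pw=dict(camera_matrix=w["K"],eye=w["e"],orientation=w["o"])
t=np.load("top0.npz");pt=optics.camera_params("top")
for n,f,p in(("w",w,pw),("t",t,pt)):
    print(n,plate(f["im"],p))
    K,e,M=cam(p);v,u=np.mgrid[:384,:512];d=f["d"]
    P=(np.stack([(u-K[0,2])/K[0,0]*d,(v-K[1,2])/K[1,1]*d,d],-1)@M.T)+e
    ok=d>0
    b=ok&(abs(P[...,2]-15)<4)&(P[...,0]>400)&(P[...,0]<740)&(abs(P[...,1]+30)<220); print("board z",np.median(P[...,2][b]))
    r=cv2.minAreaRect(P[...,:2][ok&(P[...,2]>9)&(P[...,2]<90)&(P[...,0]>400)&(P[...,0]<740)&(P[...,1]<190)&(P[...,1]>-240)].astype(np.float32)) ;print("board",r)
    q=ok&(np.hypot(P[...,0]-632,P[...,1]+118)<16)&(P[...,2]>30);print("pegpts",q.sum(),P[q].mean(0),P[q].min(0),P[q].max(0))
    q=ok&(P[...,2]>23)&(P[...,0]>600)&(P[...,0]<720)&(P[...,1]>-30)&(P[...,1]<80);print("foot",P[q].min(0),P[q].max(0))
print("peg px w",ray(pw,0,0,0)[:0])
for z in(15,27,37):
    # ortho pixel of peg top -> true position at height z along the ray
    g=np.array([710-163/2.1,-0+100-457/2.1,27.]);e=w["e"];print(z,e+(g-e)*(z-e[2])/(27-e[2]))
    g=np.array([720-183/2,160-552/2,27.]);e=pt["eye"];print("t",z,e+(g-e)*(z-e[2])/(27-e[2]))
E
python3 m.py
```

```text
w (array([608.3433768 , -93.72563389,  44.50662852]), np.float64(1125.888888888889), np.float64(12598.111111111111))
board z 14.357576706286267
board ((569.32080078125, -32.577056884765625), (360.2735595703125, 270.3899230957031), 81.49595642089844)
pegpts 42 [ 632.03468758 -117.01492005   36.02176158] [ 627.05385941 -121.86986814   32.21111553] [ 637.118842   -112.49956071   37.42726091]
foot [622.07959538  -8.1449117   23.05614487] [693.45213195  79.99219267  76.29177256]
t (array([606.68221068, -93.55454025,  44.87235325]), np.float64(422.5555555555556), np.float64(13428.666666666666))
board z 15.30724907062563
board ((569.4677734375, -11.208267211914062), (418.0281677246094, 318.6634216308594), 85.93277740478516)
pegpts 12 [ 630.27525094 -115.65665249   35.24783002] [ 626.12656446 -118.89831632   30.84470877] [ 634.7691362  -112.33480502   40.66874643]
foot [615.41442254  -8.18687602  23.04417957] [706.73325306  79.69796686  78.89561582]
peg px w []
15 [ 633.68932191 -120.75787866   15.        ]
t 15 [ 631.74216533 -117.02260682   15.        ]
27 [ 632.38095238 -117.61904762   27.        ]
t 27 [ 628.5 -116.    27. ]
37 [ 631.29064444 -115.00335508   37.        ]
t 37 [ 625.79819556 -115.14782765   37.        ]
```

```bash
python3 -m pendant '[[0,0,0,0,-8.5],[0,0,0,0,-8.5],[0,0,0,0,-8.5],[0,0,0,0,-8.5],[0,0,0,0,-8.5],[0,0,0,0,-8.5],[0,0,0,0,-8.5],[0,0,0,0,-8.5],[0,0,0,0,-8.5],[0,0,0,0,-8.5]]'
python3 -m pendant '[[0,2,-18,20,-2],[0,2,-18,30,0],[0,2,-18,30,0],[0,2,-18,30,0],[0,0,0,30,0],[0,0,0,30,0],[0,0,0,30,0],[0,0,0,30,0],[0,0,0,20,0],[0,0,0,0,0]]'
```

```text
time: 3.85
tool_pos: [531.5, -59.5, 327.4]
tcp_rot: [180.0, -0.0, 42.7]
ft_force: [0.3, -0.4, -0.1]
finger_gap: -0.0
time: 4.85
tool_pos: [484.4, -1.9, 74.1]
tcp_rot: [-179.7, 0.2, 44.4]
ft_force: [-0.7, -0.8, -0.5]
finger_gap: 0.1
```

```bash
python3 -m pendant '[[0,0,0,20,0],[0,0,0,20,0],[0,0,0,12,0],[0,0,0,5,0],[0,0,0,0,0],[0,0,0,0,0]]'
python3 -m pendant '[[0,0,1.5,0,0],[0,0,1.5,0,0],[0,0,1.5,0,0],[0,0,1.5,0,0],[0,0,1,0,0],[0,0,1,0,0],[0,0,1,0,0],[0,0,1,0,0],[0,0,0,0,0]]'
```

```text
time: 5.45
tool_pos: [488.0, -2.3, 21.4]
tcp_rot: [179.9, -0.0, 44.6]
ft_force: [1.1, -0.2, 0.2]
finger_gap: 0.3
time: 6.35
tool_pos: [494.2, -9.4, 20.2]
tcp_rot: [-180.0, 0.0, 44.6]
ft_force: [-0.2, 0.5, 0.8]
finger_gap: 0.1
```

```bash
python3 -m pendant '[[0,0,1.5,0,0],[0,0,1.5,0,0],[0,0,1.5,0,0],[0,0,1.5,0,0],[0,0,1.5,0,0],[0,0,1.5,0,0],[0,0,0,0,0]]'
python3 - <<'E'
from bench import optics,r
from h import *
p=optics.camera_params("top");im,d=optics.snapshot("top");print(plate(im,p));cv2.imwrite("pics/o2.png",rectify(im,p,27,420,720,-240,160,2))
p=optics.camera_params("wrist");im,d=optics.snapshot("wrist");cv2.imwrite("pics/w2.png",rectify(im,p,27,440,710,-180,100,2.1))
E
```

```text
time: 7.05
tool_pos: [500.8, -16.0, 20.3]
tcp_rot: [180.0, -0.0, 44.6]
ft_force: [-0.3, -0.5, -0.0]
finger_gap: 0.2
(array([ 605.5228526 , -316.08308519,   36.22222222]), np.float64(2497.4444444444443), np.float64(2497.4444444444443))
```

View pics/w2.png

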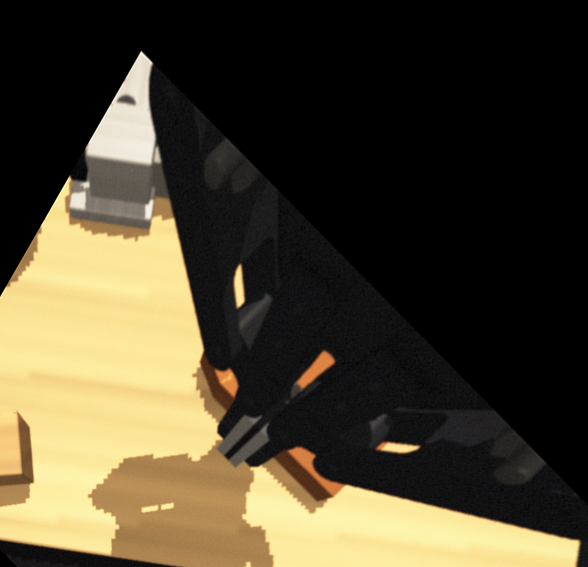

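```bash
python3 -m pendant '[[0,0,1.2,0,0],[0,0,1.2,0,0],[0,0,1.2,0,0],[0,0,1.2,0,0],[0,0,1.2,0,0],[0,0,1.2,0,0],[0,0,1.2,0,0],[0,0,1.2,0,0],[0,0,0,0,0]]'
python3 - <<'E'
from bench import optics,r
from h import *
p=optics.camera_params("scene");im,d=optics.snapshot("scene");np.savez("s2.npz",im=im,d=d)
cv2.imwrite("pics/s2.png",rectify(im,p,27,480,680,-180,50,2.8))
E
```

```text
time: 8.05
tool_pos: [507.4, -22.7, 20.3]
tcp_rot: [180.0, -0.0, 44.6]
ft_force: [-1.2, 0.4, 0.2]
finger_gap: -0.2
```

View pics/s2.png

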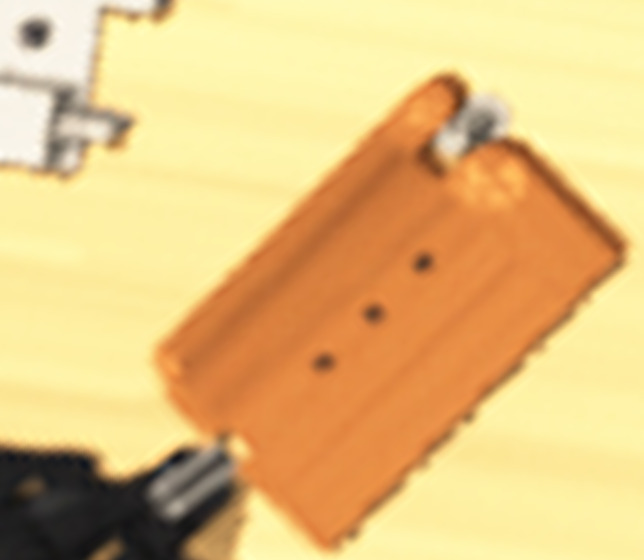

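The finger tips sit at the small end notch (232,445). The peg (475,130) is just entering the long notch's mouth.

```bash
cat > f.py <<'E'
from bench import optics,r
from h import *
import sys
p=optics.camera_params("scene");im,d=optics.snapshot("scene")
q,c,a=plate(im,p,3,(460,720,-190,60));print("plate",q,c,a)
t=r.sense();A=np.deg2rad(q[2]);X=np.array([np.cos(A),np.sin(A)]);Y=np.array([-X[1],X[0]])
peg=np.array([631.5,-116.]);e=peg-q[:2];print("peg in notch frame",e@X,e@Y);g=t["tool_pos"][:2]-q[:2];print("tool in notch frame",g@X,g@Y, t["tool_pos"],t["ft_force"])
o=rectify(im,p,27,480,680,-180,50,2.8);cv2.imwrite(sys.argv[1],o)
E
python3 f.py pics/s3.png
python3 - <<'E'
from bench import optics
from h import *
p=optics.camera_params("scene");f=np.load("s2.npz");d=f["d"]
K,e,M=cam(p);v,u=np.mgrid[:384,:512]
P=(np.stack([(u-K[0,2])/K[0,0]*d,(v-K[1,2])/K[1,1]*d,d],-1)@M.T)+e
q=(d>0)&(np.hypot(P[...,0]-631.5,P[...,1]+116)<14)&(P[...,2]>30);print(q.sum(),P[q].mean(0),P[q].min(0),P[q].max(0))
q=(d>0)&(abs(P[...,0]-560)<40)&(abs(P[...,1]+75)<30)&(abs(P[...,2]-27)<8);print("plate top z",np.median(P[q][:,2]))
E
```

```text
plate [ 625.39097656 -109.10171411   45.53448188] 1810.0 12204.666666666666
peg in notch frame -0.6438664222464027 -9.191950366605807
tool in notch frame -20.982986263508327 144.72281827178202 [507.40817289 -22.70126343  20.34518374] [-0.15267085 -0.03328249 -0.74960165]
19 [ 634.80149953 -117.3163601    34.23828765] [ 629.97245039 -122.45957248   31.64271342] [ 639.83567276 -111.36426855   36.99841908]
plate top z 25.874707355139776
```

```bash
python3 -m pendant '[[0,0,1,0,0],[0,0,1,0,0],[0,0,1,0,0],[0,0,1,0,0],[0,0,0,0,0]]'
python3 -m pendant '[[0,0,1,0,0],[0,0,1,0,0],[0,0,1,0,0],[0,0,1,0,0],[0,0,0,0,0]]'
```

```text
time: 8.65
tool_pos: [510.1, -25.6, 20.3]
tcp_rot: [180.0, 0.0, 44.6]
ft_force: [-1.2, 0.5, -0.2]
finger_gap: 0.1
time: 9.15
tool_pos: [513.0, -28.4, 20.3]
tcp_rot: [180.0, -0.0, 44.6]
ft_force: [-1.2, 0.3, 0.4]
finger_gap: 0.1
```

```bash
python3 -m pendant '[[0,0,0.7,0,0],[0,0,0.7,0,0],[0,0,0.7,0,0],[0,0,0,0,0]]'
python3 f.py pics/s4.png
```

```text
time: 9.55
tool_pos: [514.4, -29.9, 20.3]
tcp_rot: [180.0, -0.0, 44.6]
ft_force: [-0.6, 1.2, -0.6]
finger_gap: 0.2
plate [ 632.74056092 -115.0479258    46.11584437] 2008.4444444444443 12015.111111111111
peg in notch frame -1.546160643343769 0.2341451434411583
tool in notch frame -20.623552268518413 144.35000038518297 [514.40503354 -29.84841596  20.29538864] [-0.44277644  1.43373085 -0.01016161]
```

View pics/s4.png

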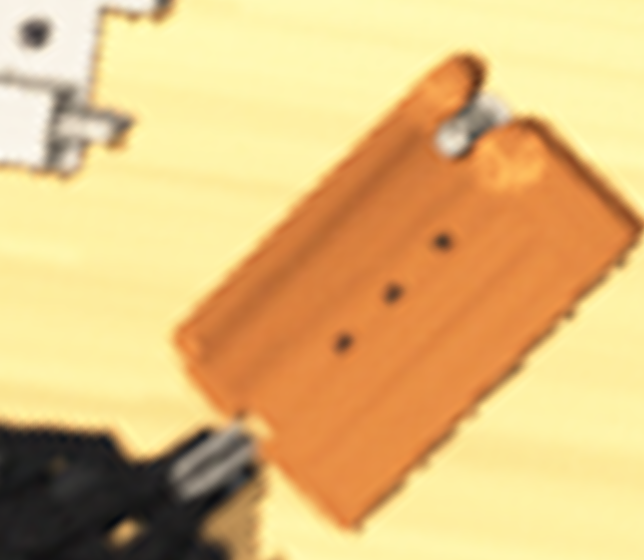

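The peg at (458,138) looks almost at the notch floor. I'll continue in half-millimetre steps until I feel it.

```bash
for i in 1; do python3 -m pendant '[[0,0,0.5,0,0],[0,0,0.5,0,0],[0,0,0.5,0,0],[0,0,0,0,0]]'; done
```

```text
time: 10.0
tool_pos: [515.5, -30.9, 20.3]
tcp_rot: [180.0, -0.0, 44.6]
ft_force: [0.1, 0.4, 1.0]
finger_gap: -0.4
```

```bash
python3 -m pendant '[[0,0,0.5,0,0],[0,0,0.5,0,0],[0,0,0,0,0]]'
```

```text
time: 10.3
tool_pos: [516.2, -31.6, 20.3]
tcp_rot: [180.0, -0.0, 44.6]
ft_force: [0.2, 0.3, -0.0]
finger_gap: 0.1
```

```bash
python3 -m pendant '[[0,0,0.5,0,0],[0,0,0.5,0,0],[0,0,0,0,0]]'
```

```text
time: 10.6
tool_pos: [516.9, -32.4, 20.3]
tcp_rot: [180.0, 0.0, 44.6]
ft_force: [-1.3, 1.6, 1.3]
finger_gap: 0.0
```

```bash
python3 -m pendant '[[0,0,0.4,0,0],[0,0,0.4,0,0],[0,0,0,0,0]]'
```

```text
time: 10.9
tool_pos: [517.4, -32.9, 20.3]
tcp_rot: [180.0, -0.0, 44.6]
ft_force: [-0.6, 0.8, -0.6]
finger_gap: 0.1
```

```bash
python3 -m pendant '[[0,0,0.4,0,0],[0,0,0.4,0,0],[0,0,0,0,0]]'
```

```text
time: 11.2
tool_pos: [518.0, -33.4, 20.3]
tcp_rot: [180.0, 0.0, 44.6]
ft_force: [-1.2, -0.0, -0.2]
finger_gap: -0.1
```

```bash
python3 -m pendant '[[0,0,0.4,0,0],[0,0,0.4,0,0],[0,0,0,0,0]]'; python3 f.py pics/s5.png
```

```text
time: 11.5
tool_pos: [518.3, -33.9, 20.2]
tcp_rot: [-180.0, 0.0, 44.6]
ft_force: [-1.4, 1.5, -0.2]
finger_gap: -0.3
plate [ 636.7632144  -119.00912585   46.13432386] 2041.888888888889 11898.666666666666
peg in notch frame -1.4777713775333459 5.8798346863864
tool in notch frame -20.690470665864595 144.39465001216075 [518.32165062 -33.86509201  20.2311896 ] [-2.2567476   1.86406098  0.34204595]
```

```bash
python3 -m pendant '[[0,0,0.3,0,0],[0,0,0.3,0,0],[0,0,0,0,0]]'
```

```text
time: 11.85
tool_pos: [518.5, -34.1, 20.1]
tcp_rot: [-179.9, 0.0, 44.6]
ft_force: [-4.2, 2.8, 2.5]
finger_gap: 0.1
```

```bash
python3 -m pendant '[[0,0,0.3,0,0],[0,0,0.3,0,0],[0,0,0,0,0]]'
```

```text
time: 12.15
tool_pos: [518.6, -34.3, 20.0]
tcp_rot: [-179.9, 0.0, 44.6]
ft_force: [-5.6, 4.6, 2.7]
finger_gap: 0.2
```

```bash
python3 -m pendant '[[0,0,0.3,0,0],[0,0,0.3,0,0],[0,0,0,0,0]]'
```

```text
time: 12.45
tool_pos: [518.7, -34.5, 19.9]
tcp_rot: [-179.9, 0.0, 44.6]
ft_force: [-6.4, 6.1, 4.0]
finger_gap: -0.3
```

```bash
python3 -m pendant '[[0,0,-0.6,0,0],[0,0,-0.6,0,0],[0,0,0,0,0],[0,0,0,0,0]]'; python3 f.py pics/s6.png
```

```text
time: 12.85
tool_pos: [518.5, -34.2, 20.1]
tcp_rot: [-180.0, 0.0, 44.6]
ft_force: [-4.4, 3.5, 2.3]
finger_gap: 0.1
plate [ 636.71707468 -119.32234658   45.60435903] 1885.111111111111 12068.111111111111
peg in notch frame -1.2760096011919058 6.0520785286890915
tool in notch frame -21.865793532663822 143.91882807620533 [518.58583788 -34.25911778  20.13199781] [-3.57874915  3.42478716  1.39360691]
```

View pics/s6.png

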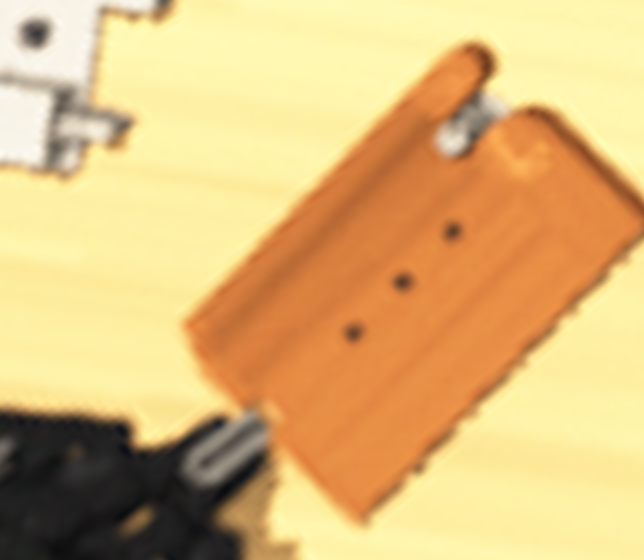

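The plate is home: force rises at the stop, and the peg at (453,140) is at the notch floor. It is still about 53° askew. Next I'll back off, lift and turn the tool by 90°.

```bash
python3 -m pendant '[[0,0,-5,0,0],[0,0,-5,0,0],[0,0,-5,0,0],[0,0,0,-20,0],[0,0,0,-20,8.5],[0,0,0,0,8.5],[0,0,0,0,8.5],[0,0,0,0,8.5],[0,0,0,0,8.5],[0,0,0,0,8.5]]'
python3 -m pendant '[[0,0,0,0,8.5],[0,0,0,0,8.5],[0,0,0,0,8.5],[0,0,0,0,8.5],[0,0,0,0,4.5],[0,0,0,0,0]]'; python3 f.py pics/s7.png
```

```text
time: 13.9
tool_pos: [508.4, -23.6, 60.5]
tcp_rot: [180.0, -0.0, -6.8]
ft_force: [-0.1, -0.2, 0.1]
finger_gap: -0.0
time: 14.5
tool_pos: [508.4, -23.6, 60.4]
tcp_rot: [-180.0, -0.0, -45.0]
ft_force: [-0.1, 0.6, 0.4]
finger_gap: 0.1
plate [ 636.74361937 -119.25113204   46.01197809] 1938.0 11980.888888888889
peg in notch frame -1.3025946881495771 6.0306426430267965
tool in notch frame -20.338514492815662 158.7227321820239 [508.41973269 -23.65018544  60.4372725 ] [ 0.29506368  0.09435743 -0.382695  ]
```

```bash
python3 -m pendant '[[0,13.5,17.5,0,0],[0,13.5,17.5,0,0],[0,13.5,17.5,0,0],[0,13.5,17.5,0,0],[0,0,0,0,0],[0,0,0,15,0],[0,0,0,15,0],[0,0,0,10,0],[0,0,0,0,0],[0,0,0,0,0]]'; python3 f.py pics/s8.png
```

```text
time: 15.55
tool_pos: [496.6, -110.8, 19.5]
tcp_rot: [180.0, 0.1, -44.9]
ft_force: [-0.1, 0.2, 0.4]
finger_gap: -0.5
plate [ 636.42071027 -119.33702792   46.13449285] 2041.0 11881.555555555555
peg in notch frame -1.004002621546055 5.860129996715647
tool in notch frame -90.46943720479543 106.07509853652896 [ 497.25149642 -111.0559945    20.21554206] [0.76913225 0.38099879 0.90127455]
```

View pics/s8.png

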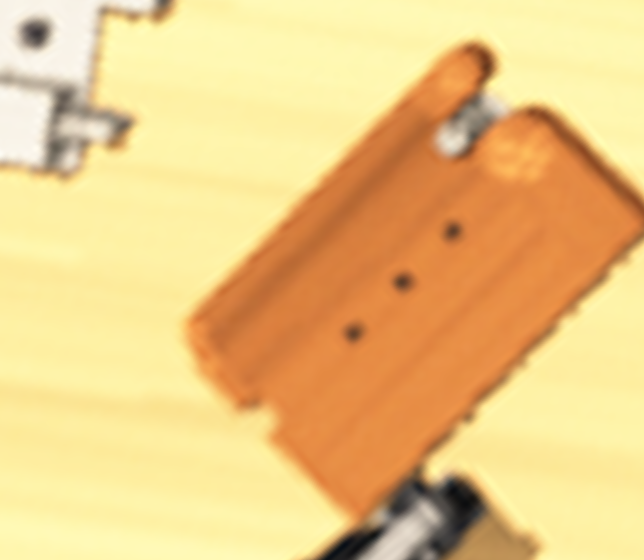

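```bash
python3 -m pendant '[[0,0,-1.5,0,0],[0,0,-1.5,0,0],[0,0,-1.5,0,0],[0,0,-1.5,0,0],[0,0,-1.5,0,0],[0,-1.3,-1.75,0,1],[0,-1.3,-1.75,0,1],[0,-1.3,-1.75,0,1],[0,-1.3,-1.75,0,1],[0,-1.3,-1.75,0,1]]'; python3 -m pendant '[[0,-1.3,-1.75,0,1],[0,-1.3,-1.75,0,1],[0,-1.3,-1.75,0,1],[0,-1.3,-1.75,0,1],[0,-1.3,-1.75,0,1],[0,-1.3,-1.75,0,1],[0,-1.3,-1.75,0,1],[0,-1.3,-1.75,0,1],[0,-1.3,-1.75,0,1],[0,-1.3,-1.75,0,1]]'; python3 f.py pics/s9.png
```

```text
time: 16.6
tool_pos: [504.1, -95.2, 20.2]
tcp_rot: [180.0, 0.0, -50.0]
ft_force: [-2.1, 0.1, 0.5]
finger_gap: 0.0
time: 17.6
tool_pos: [510.8, -74.5, 20.2]
tcp_rot: [180.0, 0.0, -60.0]
ft_force: [-4.4, 0.4, 1.0]
finger_gap: -0.2
plate [ 634.97198235 -120.59330565   31.5778091 ] 1930.6666666666667 12027.888888888889
peg in notch frame -0.552573257586147 5.731298368491135
tool in notch frame -81.2719567336943 104.42245928142792 [511.0525333  -74.19124641  20.20847525] [-1.73903813  0.62957823 -0.51495749]
```

```bash
python3 -m pendant '[[0,-1.35,-1.75,0,1],[0,-1.35,-1.75,0,1],[0,-1.35,-1.75,0,1],[0,-1.35,-1.75,0,1],[0,-1.35,-1.75,0,1],[0,-1.35,-1.75,0,1],[0,-1.35,-1.75,0,1],[0,-1.35,-1.75,0,1],[0,-1.35,-1.75,0,1],[0,-1.35,-1.75,0,1]]'; python3 f.py pics/s10.png
```

```text
time: 18.65
tool_pos: [520.8, -54.7, 20.2]
tcp_rot: [180.0, 0.0, -70.0]
ft_force: [-5.3, 0.8, 2.3]
finger_gap: 0.1
plate [ 634.74823888 -120.34520339   21.05092532] 1905.6666666666667 12095.0
peg in notch frame -1.4706698295009748 5.221970752227708
tool in notch frame -82.48800600546377 102.32198154301724 [521.01154683 -54.48152658  20.22872298] [-2.97692548  1.15286115  0.68755042]
```

```bash
python3 -m pendant '[[0,-1.35,-1.75,0,1],[0,-1.35,-1.75,0,1],[0,-1.35,-1.75,0,1],[0,-1.35,-1.75,0,1],[0,-1.35,-1.75,0,1],[0,-1.35,-1.75,0,1],[0,-1.35,-1.75,0,1],[0,-1.35,-1.75,0,1],[0,0,0,0,0]]'; python3 -m pendant '[[0,-0.7,-0.9,0,0.5],[0,-0.7,-0.9,0,0.5],[0,-0.7,-0.9,0,0.5],[0,-0.7,-0.9,0,0.5]]'; python3 f.py pics/s11.png
```

```text
time: 19.6
tool_pos: [531.7, -40.5, 20.4]
tcp_rot: [-180.0, -0.0, -78.0]
ft_force: [-0.3, 0.0, -0.2]
finger_gap: 0.1
time: 20.0
tool_pos: [534.3, -37.1, 20.3]
tcp_rot: [180.0, 0.0, -80.0]
ft_force: [-1.5, 0.2, 2.1]
finger_gap: 0.0
plate [ 634.77309257 -120.22303506   10.39533207] 1691.0 12430.22222222222
peg in notch frame -2.4573683274688594 4.744312488301528
tool in notch frame -83.70695006114886 99.96164830513703 [534.40311269 -37.00613919  20.31233023] [-2.08908543 -0.21527446  1.27693825]
```

```bash
for i in 1; do python3 -m pendant '[[0,-0.65,-0.9,0,0.5],[0,-0.65,-0.9,0,0.5],[0,-0.65,-0.9,0,0.5],[0,-0.65,-0.9,0,0.5]]'; done
```

```text
time: 20.45
tool_pos: [537.1, -33.8, 20.2]
tcp_rot: [180.0, 0.0, -82.0]
ft_force: [-5.3, 1.1, 3.0]
finger_gap: -0.4
```

```bash
python3 -m pendant '[[0,-0.65,-0.9,0,0.5],[0,-0.65,-0.9,0,0.5],[0,-0.65,-0.9,0,0.5],[0,-0.65,-0.9,0,0.5]]'
```

```text
time: 20.85
tool_pos: [539.8, -31.0, 20.0]
tcp_rot: [179.9, 0.0, -84.0]
ft_force: [-9.9, 0.5, 6.5]
finger_gap: 0.1
```

```bash
python3 -m pendant '[[0,-0.65,-0.9,0,0.5],[0,-0.65,-0.9,0,0.5],[0,-0.65,-0.9,0,0.5],[0,-0.65,-0.9,0,0.5]]';python3 f.py pics/s12.png
```

```text
time: 21.25
tool_pos: [542.6, -28.0, 20.0]
tcp_rot: [179.8, 0.0, -86.0]
ft_force: [-11.6, -0.7, 9.0]
finger_gap: 0.0
plate [ 634.82504958 -120.09767476    4.86625814] 1689.6666666666667 12519.333333333334
peg in notch frame -2.965457808072674 4.364968860288945
tool in notch frame -83.9569176085351 99.67700544692393 [542.71514516 -27.90204071  20.04830987] [-11.44819227   1.57296527   7.75771093]
```

The vertical force comes from arm flex sticking the tip against the edge. I'll ease off slightly and raise the tool 1 mm before continuing.

```bash
python3 -m pendant '[[0,0,0.7,-0.3,0],[0,0,0.7,-0.3,0],[0,0,0,-0.3,0],[0,0,0,0,0]]'
```

```text
time: 21.7
tool_pos: [542.6, -28.1, 21.0]
tcp_rot: [180.0, 0.0, -85.9]
ft_force: [-1.6, 1.3, -1.3]
finger_gap: -0.1
```

```bash
python3 -m pendant '[[0,0,-0.5,0,0],[0,0,-0.5,0,0],[0,0,-0.4,0,0],[0,0,0,0,0]]';python3 f.py pics/s13.png
```

```text
time: 22.1
tool_pos: [543.2, -27.7, 20.7]
tcp_rot: [179.9, 0.0, -85.9]
ft_force: [-5.9, 0.3, 0.4]
finger_gap: -0.2
plate [ 634.8895518  -120.02971774    4.60930722] 1624.7777777777776 12569.77777777778
peg in notch frame -3.0547579325168837 4.289072214869832
tool in notch frame -83.95691919119481 99.36590444558965 [543.2190352  -27.73202745  20.69284818] [-5.82799357  2.97341272 -0.71033303]
```

```bash
python3 -m pendant '[[0,-0.65,-0.9,-0.1,0.5],[0,-0.65,-0.9,-0.1,0.5],[0,-0.65,-0.9,-0.1,0.5]]'
```

```text
time: 22.45
tool_pos: [545.6, -25.6, 20.8]
tcp_rot: [179.9, 0.0, -87.4]
ft_force: [-6.4, 2.9, -0.1]
finger_gap: 0.2
```

```bash
python3 -m pendant '[[0,-0.65,-0.9,-0.1,0.5],[0,-0.65,-0.9,-0.1,0.5],[0,-0.65,-0.9,-0.1,0.5]]'
```

```text
time: 22.75
tool_pos: [548.4, -23.2, 21.2]
tcp_rot: [179.9, 0.1, -88.9]
ft_force: [-5.9, 2.6, -1.3]
finger_gap: 0.3
```

```bash
python3 -m pendant '[[0,-0.65,-0.9,0,0.5],[0,-0.65,-0.9,0,0.5],[0,-0.65,-0.9,0,0.5]]'
```

```text
time: 23.05
tool_pos: [550.9, -21.0, 21.1]
tcp_rot: [179.9, 0.1, -90.4]
ft_force: [-5.4, 4.5, -1.3]
finger_gap: -0.1
```

```bash
python3 -m pendant '[[0,-0.65,-0.9,0,0.5],[0,-0.65,-0.9,0,0.5],[0,-0.65,-0.9,0,0.5]]'; python3 f.py pics/s14.png
```

```text
time: 23.35
tool_pos: [553.3, -18.9, 21.0]
tcp_rot: [179.8, 0.1, -91.9]
ft_force: [-6.6, 5.2, -0.3]
finger_gap: -0.0
plate [ 634.60432249 -119.96429872   -1.84835211] 1454.5555555555557 12830.22222222222
peg in notch frame -3.2305727242154063 3.8621085404849076
tool in notch frame -84.278310258554 98.44787573801261 [553.54522341 -18.84931332  21.0233822 ] [-6.86214165  6.15038625 -0.68807475]
```

```bash
python3 -m pendant '[[0,-0.78,-0.9,0,0.5],[0,-0.78,-0.9,0,0.5]]'
```

```text
time: 23.6
tool_pos: [555.2, -17.5, 21.0]
tcp_rot: [179.8, 0.1, -92.9]
ft_force: [-6.7, 6.2, -0.3]
finger_gap: -0.4
```

```bash
python3 -m pendant '[[0,-0.75,-0.9,0,0.5],[0,-0.75,-0.9,0,0.5]]'; python3 f.py pics/s15.png; python3 - <<'E'
from bench import optics
from h import *
p=optics.camera_params("scene");im,d=optics.snapshot("scene");cv2.imwrite("pics/s15.png",rectify(im,p,27,540,700,-140,60,3.6))
E
```

```text
time: 23.8
tool_pos: [557.1, -16.0, 21.0]
tcp_rot: [179.8, 0.1, -93.9]
ft_force: [-6.5, 6.2, 0.2]
finger_gap: -0.3
plate [ 634.70565293 -119.76594135   -3.90078391] 1739.2222222222224 12589.555555555555
peg in notch frame -3.454419551691757 3.5391398005978503
tool in notch frame -84.29196708344682 98.3648169605391 [557.3006153  -15.89470818  21.05249029] [-5.47486364  5.69333858 -0.1256408 ]
```

View pics/s15.png

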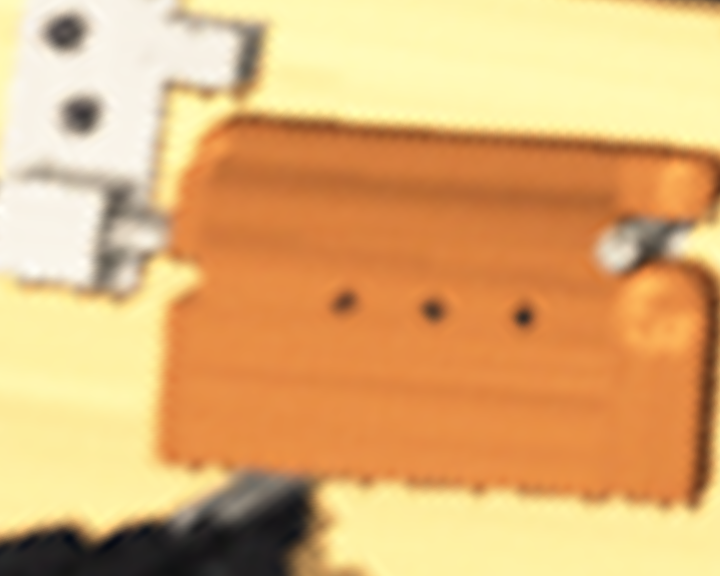

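The nose at (155,228) rests on the end edge. The small notch at (180,282) has about 12–14 mm left to go, and the peg is still home at (620,248).

```bash
python3 -m pendant '[[0,-0.75,-0.9,0,0.5],[0,-0.75,-0.9,0,0.5],[0,-0.75,-0.9,0,0.5]]'
```

```text
time: 24.2
tool_pos: [560.0, -14.1, 21.0]
tcp_rot: [179.8, 0.1, -95.4]
ft_force: [-6.2, 4.4, 0.0]
finger_gap: 0.2
```

```bash
python3 -m pendant '[[0,-0.75,-0.9,0,0.5],[0,-0.75,-0.9,0,0.5],[0,-0.75,-0.9,0,0.5]]'
```

```text
time: 24.5
tool_pos: [565.0, -13.1, 22.1]
tcp_rot: [-179.9, -0.0, -96.9]
ft_force: [-0.4, -0.4, -0.1]
finger_gap: -0.2
```

```bash
python3 -m pendant '[[0,-0.75,-0.9,0,0.5],[0,-0.75,-0.9,0,0.5],[0,0,0,0,0]]'; python3 f.py pics/s16.png
```

```text
time: 24.8
tool_pos: [566.2, -12.1, 22.0]
tcp_rot: [180.0, -0.0, -98.0]
ft_force: [-2.5, -1.9, 1.7]
finger_gap: 0.2
plate [ 635.44346589 -119.90495829   -8.86289801] 1926.7777777777776 12483.77777777778
peg in notch frame -4.498019542149476 3.250760317589956
tool in notch frame -85.01150116753716 95.8535535448573 [566.21522988 -12.09813848  21.94459427] [-3.40668111 -1.76777337  1.21662211]
```

The force dropped to zero, so the plunger snapped. I'll push gently on to feel the stop.

```bash
python3 -m pendant '[[0,-0.3,-0.5,0,0.2],[0,-0.3,-0.5,0,0.2],[0,0,0,0,0]]'
```

```text
time: 25.15
tool_pos: [566.4, -11.6, 21.6]
tcp_rot: [179.9, -0.0, -98.3]
ft_force: [-7.5, -2.2, 4.2]
finger_gap: -0.0
```

```bash
python3 -m pendant '[[0,-0.3,-0.5,0,0.2],[0,-0.3,-0.5,0,0.2],[0,0,0,0,0]]'; python3 f.py pics/s17.png
```

```text
time: 25.45
tool_pos: [566.5, -11.3, 21.4]
tcp_rot: [179.8, -0.1, -98.7]
ft_force: [-11.0, -2.2, 7.4]
finger_gap: -0.1
plate [ 635.45564279 -119.90263345   -8.85819836] 1816.0 12578.111111111111
peg in notch frame -4.509426546324125 3.2469570319311503
tool in notch frame -84.80802176356426 96.6543153674923 [566.54292559 -11.34161539  21.43295399] [-10.74242039  -1.85666561   7.42766035]
```

The tool is firmly on the stop: 13 N and no further motion. I'll back off, lift and check.

```bash
python3 -m pendant '[[0,0,0.7,0,0],[0,0,0.7,0,0],[0,0,3,0,0],[0,0,5,0,0],[0,0,10,0,0],[0,0,10,-20,0],[0,0,10,-30,0],[0,0,10,-30,0],[0,0,10,-20,0],[0,0,0,0,0]]'; python3 f.py pics/s18.png; python3 - <<'E'
from bench import optics
from h import *
p=optics.camera_params("scene");im,d=optics.snapshot("scene");a=rectify(im,p,27,540,700,-140,60,3)
p=optics.camera_params("top");im,d=optics.snapshot("top");print(plate(im,p));b=rectify(im,p,27,540,700,-140,60,1.2)
cv2.imwrite("pics/s19.png",a);cv2.imwrite("pics/t19.png",b)
E
```

```text
time: 26.5
tool_pos: [510.9, -1.8, 125.4]
tcp_rot: [-179.6, 0.0, -98.7]
ft_force: [0.9, -0.1, -0.0]
finger_gap: 0.1
plate [ 635.158092   -119.86719821   -9.00265163] 1337.0 13057.888888888889
peg in notch frame -4.218168181157112 3.247139702329346
tool in notch frame -141.76537709999923 97.03075543315428 [510.322498    -1.84828398 123.49827973] [ 0.63224749  0.03804036 -0.06452367]
(array([ 614.25807676, -289.81248475,   61.24554184]), np.float64(2232.777777777778), np.float64(2232.777777777778))
```

View pics/s19.png

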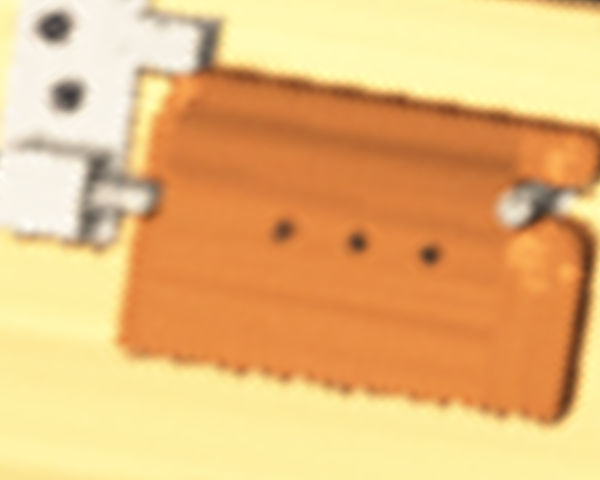

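The nose at (150,195) is inside the small notch, the plate edge touches the stop block at (215,68), and the peg at (520,205) is home.

```bash
python3 -m pendant '[[0,0,0,-20,0],[0,0,0,0,0],[0,0,0,0,0]]'; python3 -c "
from bench import hand_in; print(hand_in())"
```

```text
time: 26.95
tool_pos: [509.5, -2.0, 140.7]
tcp_rot: [180.0, -0.0, -98.7]
ft_force: [-0.3, -0.1, -0.7]
finger_gap: 0.2
the job is handed in; nothing more can be done
None
```

I slid the smaller plate onto the peg while it was still about 53° askew, then turned it about the peg to the stop block. I handed the job in at 27 s; no verdict was reported.

- **Seating on the peg:** I pushed on the plate's end until the force rose to about 9–10 N with no further motion.
- **Turning:** I pushed the -x long edge about 30 mm short of the far corner. The force fell from about 8 N to zero as the plunger snapped in, then rose to about 13 N at the stop. The highest total I read was about 14.7 N. Forces were read at the end of each move, so a short peak in between could have been missed.
- **Last picture:** the plunger nose is in the end notch, the plate's edge touches the stop block and the peg is at the notch floor. The plate's yaw was about -9°, and I measured the board at about -8°. I did not see the other things move but did not measure them. The tool was clear at 141 mm height.

**Checks that disagreed or failed:**
- **Scene-camera fit:** it put the notch about 5 mm from the peg at the end. It showed the same kind of offset (about 6 mm) when the peg was seated, so I put that down to a fitting error and relied on force and pictures instead.
- **Top-camera fit:** it failed on the final check, most likely because the arm blocked the view.

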